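# Blow out a beaker on the air rinser

### The job

Before it is filled with chocolate, the tall steel beaker with the handle has to be blown free of dust: keep it mouth down, set it over the middle of the air rinser's spring-loaded star with its handle pointing to the rinser's front (the gauge side, facing you), press the star half-way down and keep it there for a second. Then present the other sides to the two side jets: turn the beaker a quarter turn so that its handle points at the left jet post, with the star again half-way down, and finish like that, still gripping the beaker and holding the star half-way down, because the air only runs while it is held. Leave all the other things where they stand.

Things in the scene. Friction and masses are not known exactly. Their poses are not given: they have to be found in the camera images.
- beaker: Tall steel beaker with a handle, mouth down: cylinder 64 mm in diameter, 110 mm high, wall 2.5 mm, 0.18 to 0.26 kg. Origin: centre of its mouth (its underside as it stands); z points up to its closed base, x from its axis to the handle. Handle: 8 mm bar, 20 to 80 mm above the mouth, reaching 62 mm from the axis. Grip it across the body near the top, fingers either side of the handle.
- beaker_handle (a point): Middle of the beaker's handle bar, 58 mm from the beaker's axis, 50 mm above its mouth.
- rinser: Air rinser fixed to the counter: steel housing 180 (x) by 250 (y) by 45 mm high. Origin: centre of its underside; z up, -x its front (round gauge, black strip; faces the robot within 0.2 rad), +y its left seen from the robot. Two jet posts, 16 mm thick, stand 105 mm left and right of the centre, tops 116 mm above the counter; their nozzles reach inwards to 86 mm from the centre.
- left_jet (a point): Nozzle of the left jet post (98 mm along the rinser's +y from its centre, 100 mm above the counter).
- star_top (a point): Centre of the spring-loaded black six-armed star in the middle of the rinser, at the level of the arms' upper face: 69 mm above the counter when not pressed, 61 mm half-way down. Arms 50 mm long from the centre, 9 mm wide, 6 mm thick; the beaker's rim rests on them. A brass nozzle 28 mm in diameter stands 12 mm above the arms and goes inside the beaker.
- star (a joint): Travel of the star, straight down, in m: 0 fully up, 0.016 fully down, 0.008 half-way. A spring returns it: about 4 N to start it moving, 9 N half-way, 14 N fully down; the beaker's weight alone does not press it.
- short_beaker: Bystander: steel beaker with a handle, mouth down, 64 mm in diameter, only 70 mm high. Origin at the centre of its underside.
- plain_beaker: Bystander: steel beaker without a handle, mouth down, 64 mm in diameter, 110 mm high. Origin at the centre of its underside.
- bowl: Bystander: steel bowl, 120 mm in diameter, 55 mm high, beyond the beakers. Origin at the centre of its underside.
- jar: Bystander: amber glass jar, 76 mm in diameter, 120 mm high, behind the rinser. Origin at the centre of its underside.
- oil: Bystander: green bottle, 56 mm in diameter, 190 mm high, behind the rinser. Origin at the centre of its underside.
- spatula: Bystander: spatula lying on the counter at the right. Origin on its underside.
There are look-alikes about, which are no part of the job. Leave any turquoise look-alike of the beaker alone.

How it is judged:
By the outcome, as a careful person would: the job done as asked, in the order asked, and still so for the second after the job is handed in, while the arm keeps its last pose, push and grip.
It also fails if it takes over 46 s, if anything falls off the work surface, if the arm or the gripper's body presses on something with over 40 N, if the wrist force passes 120 N, or if a joint passes its speed limit or range.

### The arm

A 6-joint arm with a two-finger parallel gripper is mounted at the origin on the work surface. World frame = base frame: x ahead of the robot, y to its left, z up, the work surface at z = 0. Lengths are in m, angles in rad, forces in N, time in s.
With the tool pointing down it reaches from about 0.425 to 0.95 m from the base axis. Payload 3.5 kg.
Tool frame: the origin (TCP) lies at the very end of the fingers, on their centre line; the grasp point (between the pads) lies 19 mm behind it; z points along the fingers, y is the direction in which the jaws open and shut (so a half turn about z gives the same grasp; the last joint's range is limited). The gripper opens to 85 mm and grips with 20 to 120 N. Pads are 22 mm wide; open, the fingers measure 114 mm over their backs; the gripper's body (76 mm by 85 mm) begins 54 mm behind the grasp point. The pads swing forward as they close: fully open they stand 13 mm farther back than shut.
Start: joints at [1.079, 0.286, 1.577, -0, 1.279, -0.15], TCP at [0.226, 0.636, 0.231] pointing down, gripper open.
Joint ranges: [-2.77, 2.77], [-0.9, 2.22], [0.21, 2.48], [-1.53, 4.67], [0.24, 2.81], [-2.84, 2.84]. Speed limits (rad/s): [2.79, 2.79, 3.14, 3.14, 3.14, 3.14].

### API

Orientations are given as a unit quaternion [x, y, z, w].
In Python, from plant import ctrl, eyes, ticket gives the robot as it stands.
- The arm moves only by the tool send_rows, never from a script. Its arguments are lists of equal length, an entry for each row: "translation": the shift along the tool's x, y, z in units of 30 mm (1.0 is 30 mm), a list of three; "rotation": the turn, a rotation vector about the tool's x, y, z in units of 5 degrees (1.0 is 5 degrees), a list of three; "grip": the finger opening in mm, from 0 to 85.4. A call has 1 to 5 rows; each row shifts and turns the commanded pose from where the row before left it, along the tool's axes as they then stand; what a row does not reach is not made up. A row lasts 1/8 s, in which the tool goes at most 62.5 mm and 10.7 degrees, less where a joint would pass 70% of its speed; a pose out of reach is approached as far as the arm can. A call is refused whole if a number of a shift passes 1 or a number of a turn 1, either way. A call with a gripper value outside its range is refused whole. The fingers move at their own pace and stop on an object; "squeeze" is the grip in N (left out, the last holds). Time passes only in rows, so rows that do not move let the fingers close. It gives the time, the measured TCP pose, the force and the opening at its end, in the units of the state.
- ctrl.get_state(): the state, without advancing time (a new reading comes with each control period).
- eyes.read_camera(name): name is "scene" or "side" or "wrist"; returns a dict with "image" (480x640x3 uint8, blue, green, red), "mtx" (3x3 intrinsics, pixels), "xyz" and "orientation" of the camera in the world; the wrist camera has in their place "hand_eye" (4x4, takes a point from camera to tool coordinates, whose origin is the TCP and whose axes are the flange's). Camera axes: x right, y down, z forward; pixel columns grow to the right and rows downward; lengths in m; the calibration is good to about 2 mm. A picture is of the moment at which its call begins: read the wrist's pose just before it. There is no depth.
- ticket.sign_off(): hands the job in, once; it reports no verdict.
The state is a dict: "time": time; "qpos": joint angles; "dq": joint speeds; "joint_efforts": joint torques, N m; "eef_pos": TCP position; "tcp_rot": TCP orientation; "contact_force": force on the tool from outside, world axes, zero at the start; "wrist_torque": the same for the moment, N m; "opening": opening from 0.0 (shut) to 1.0 (fully open).
Only numpy, scipy, OpenCV 4.12 (cv2) and the standard library are available. Lean on these libraries where they do the work, as an engineer would, in place of code of your own. Each camera call takes 0.05 s, during which the arm holds its last target. There are 200 camera calls.

## Working session

There is one attempt and no reset: what is moved stays moved. The work goes in short steps, Python scripts to look and compute and a tool call to move; the robot and the scene stay as the last step left them, time stands still between calls to the robot, and variables do not carry over. Pictures are saved under pics/ and viewed, about 8 in all and at most 12, crops included, and the job is handed in when it is done.

Besides the shell and the picture viewer there is one more tool, called after "Emit:" as name(argument=value, ...) on one line, values as JSON. send_rows: Moves the arm, as the interface text tells. Its arguments: {"type":"object","properties":{"translation":{"type":"array"},"rotation":{"type":"array"},"grip":{"type":"array"},"squeeze":{"type":"number"}},"required":["translation","rotation","grip"]}

```bash
mkdir -p pics
python3 - <<'E'
from plant import ctrl, eyes
import cv2,json
s=ctrl.get_state();print(s)
for n in("scene","side"):
    d=eyes.read_camera(n);cv2.imwrite(f"pics/{n}0.png",d["image"]);print(n,d["mtx"],d["xyz"],d["orientation"])
E
```

```text
{'time': 0.0, 'qpos': array([ 1.07896703e+00,  2.87209238e-01,  1.57815303e+00, -9.75938729e-07,
        1.27857274e+00, -1.50000356e-01]), 'dq': array([ 3.22983534e-05, -1.73808786e-05, -2.33242870e-04,  7.15231662e-04,
       -1.18662181e-04,  4.19399472e-04]), 'joint_efforts': array([ 2.94270721e-04, -4.05983591e+01, -2.92626768e+01, -1.32032219e-04,
        5.79559404e-03, -6.13659651e-06]), 'eef_pos': array([0.225934  , 0.63538552, 0.22993109]), 'tcp_rot': array([ 1.70083313e-01,  9.85428990e-01, -1.11153286e-03, -3.68986842e-04]), 'contact_force': array([1.06154588, 0.7402287 , 0.30131298]), 'wrist_torque': array([-0.06433737, -0.01926471,  0.02838689]), 'opening': 0.99890101037395}
scene [[545.78957007   0.         317.44293395]
 [  0.         545.78957007 233.52404546]
 [  0.           0.           1.        ]] [1.13734879 0.54022506 0.97201218] [ 0.34487921  0.8657002  -0.33835394 -0.13091259]
side [[442.07855774   0.         322.38425761]
 [  0.         442.07855774 243.42777533]
 [  0.           0.           1.        ]] [ 0.38109369 -0.59356599  0.86210645] [ 0.93043048 -0.16086071  0.05673568 -0.32435168]
```

View pics/scene0.png

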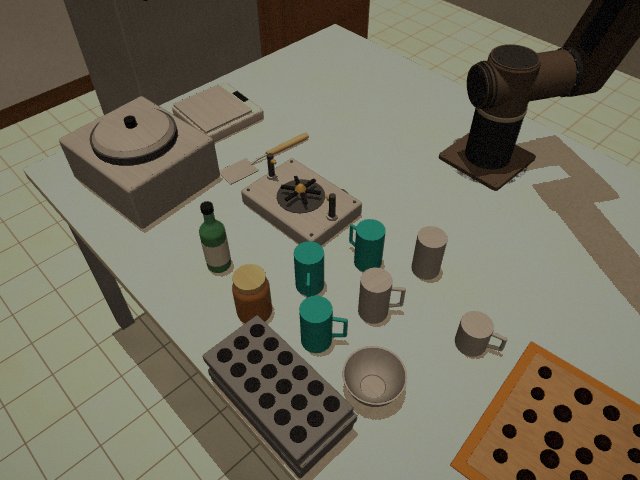

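View pics/side0.png

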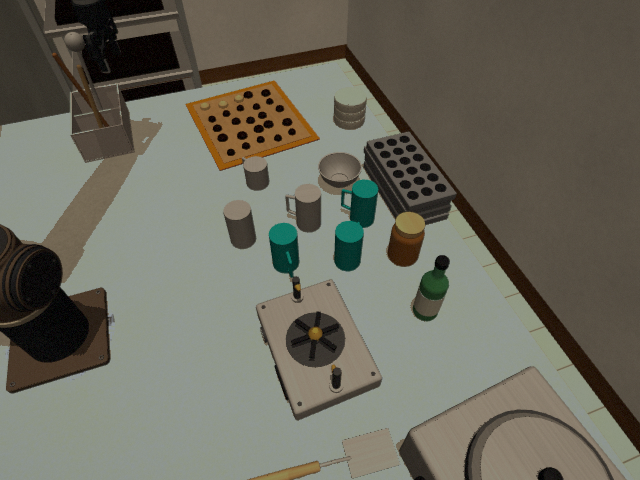

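Scene view: the tall steel beaker with the handle has its top at about (377,281) and its handle at (398,297). The star's hub is at (300,189), the left post top at (332,197) and the right post top at (270,157). Side view: beaker top at (309,193), hub (316,333), posts (296,281) and (336,371).

```bash
cat > h.py <<'E'
import numpy as np, cv2
from plant import ctrl, eyes
from scipy.spatial.transform import Rotation as R
def cam(n):
    s=ctrl.get_state() if n=="wrist" else None
    d=eyes.read_camera(n)
    if s is not None:
        Rt=R.from_quat(s["tcp_rot"]).as_matrix();H=np.array(d["hand_eye"])
        return d["image"],np.array(d["mtx"]),Rt@H[:3,3]+s["eef_pos"],Rt@H[:3,:3]
    return d["image"],np.array(d["mtx"]),np.array(d["xyz"]),R.from_quat(d["orientation"]).as_matrix()
def ray(c,p): return c[3]@np.linalg.solve(c[1],[p[0],p[1],1])
def plane(c,p,z):
    r=ray(c,p);return c[2]+r*(z-c[2][2])/r[2]
def proj(c,P):
    q=c[1]@(c[3].T@(np.asarray(P)-c[2]));return q[:2]/q[2]
E
python3 - <<'E'
from h import *
np.set_printoptions(precision=4,suppress=True)
a=cam("scene");b=cam("side")
for n,p,q,z in[("beakertop",(377,281),(309,193),.11),("hub",(300,189),(316,333),.081),("Lpost",(332,196),(296,280),.116),("Rpost",(270,156),(336,371),.116),("handle",(401,297),(288,204),.05)]:
    print(n,plane(a,p,z),plane(b,q,z))
for n,c,(x,y) in(("scene",a,(340,265)),("side",b,(308,230))):
    im=c[0][y-100:y+110,x-130:x+130]
    cv2.imwrite(f"pics/{n}c.png",cv2.resize(im,None,fx=3,fy=2.8,interpolation=cv2.INTER_CUBIC) if 0 else cv2.resize(im,(780,600)[::1],interpolation=cv2.INTER_CUBIC))
for n,c,q in(("s",a,(431,236)),("s",b,(238,210))):print("plain",plane(c,q,.11))
for n,c,q in(("s",a,(370,230)),("s",b,(285,233)),("s",a,(309,252)),("s",b,(349,231)),("s",a,(317,307)),("s",b,(364,189))):print("turq",plane(c,q,.11))
E
```

```text
beakertop [0.6013 0.135  0.11  ] [0.6043 0.1241 0.11  ]
hub [ 0.5119 -0.1933  0.081 ] [ 0.5041 -0.215   0.081 ]
Lpost [ 0.4996 -0.0969  0.116 ] [ 0.4991 -0.107   0.116 ]
Rpost [ 0.5102 -0.3034  0.116 ] [ 0.5076 -0.3129  0.116 ]
handle [0.5588 0.1692 0.05  ] [0.5597 0.1622 0.05  ]
plain [0.4289 0.1327 0.11  ]
plain [0.4322 0.1268 0.11  ]
turq [0.5101 0.0311 0.11  ]
turq [0.5146 0.024  0.11  ]
turq [ 0.6476 -0.0137  0.11  ]
turq [ 0.6503 -0.0181  0.11  ]
turq [0.7302 0.0984 0.11  ]
turq [0.7334 0.0926 0.11  ]
```

Emit:
send_rows(translation=[[-0.97, -0.645, 0], [-0.97, -0.645, 0], [-0.97, -0.645, 0], [-0.97, -0.645, 0], [-0.97, -0.645, 0]], rotation=[[0, 0, 0], [0, 0, 0], [0, 0, 0], [0, 0, 0], [0, 0, 0]], grip=[85.4, 85.4, 85.4, 85.4, 85.4])

```text
time: 0.82
eef_pos: [0.3313, 0.495, 0.2311]
tcp_rot: [0.17, 0.985, -0.0, -0.0]
contact_force: [-0.3, 0.5, 0.7]
opening: 1.0
```

Emit:
send_rows(translation=[[-0.97, -0.645, 0], [-0.97, -0.645, 0], [-0.97, -0.645, 0], [-0.97, -0.645, 0], [-0.97, -0.645, 0]], rotation=[[0, 0, 0], [0, 0, 0], [0, 0, 0], [0, 0, 0], [0, 0, 0]], grip=[85.4, 85.4, 85.4, 85.4, 85.4])

```text
time: 1.45
eef_pos: [0.436, 0.3551, 0.2312]
tcp_rot: [0.17, 0.985, -0.0, -0.0]
contact_force: [1.1, 0.7, -0.3]
opening: 0.994
```

Emit:
send_rows(translation=[[-0.97, -0.645, 0], [-0.97, -0.645, 0], [-0.97, -0.645, 0], [-0.97, -0.645, 0], [-0.97, -0.645, 0]], rotation=[[0, 0, 0], [0, 0, 0], [0, 0, 0], [0, 0, 0], [0, 0, 0]], grip=[85.4, 85.4, 85.4, 85.4, 85.4])

```text
time: 2.08
eef_pos: [0.5406, 0.2152, 0.2311]
tcp_rot: [0.17, 0.985, -0.0, -0.0]
contact_force: [0.0, -0.1, -0.3]
opening: 1.0
```

Emit:
send_rows(translation=[[-0.97, -0.645, 0], [-0.97, -0.645, 0], [-0.56, -0.3, 0], [0, 0, 0], [0, 0, 0]], rotation=[[0, 0, 0], [0, 0, 0], [0, 0, 0.7], [0, 0, 0.9], [0, 0, 0.9]], grip=[85.4, 85.4, 85.4, 85.4, 85.4])

```text
time: 2.7
eef_pos: [0.5948, 0.1462, 0.2311]
tcp_rot: [0.279, 0.96, 0.0, -0.0]
contact_force: [-0.1, -0.3, 0.5]
opening: 1.001
```

Emit:
send_rows(translation=[[0, 0, 0], [0, 0, 0], [0, 0, 0]], rotation=[[0, 0, 0.9], [0, 0, 0.9], [0, 0, 0]], grip=[85.4, 85.4, 85.4])

```text
time: 3.08
eef_pos: [0.5946, 0.1466, 0.2312]
tcp_rot: [0.351, 0.936, 0.0, -0.0]
contact_force: [0.6, -0.2, 0.5]
opening: 1.002
```

Run:
```python
from h import *
import pickle
c=cam("wrist");cv2.imwrite("pics/w1.png",c[0]);pickle.dump(c,open("w1.pkl","wb"))
print(c[2],proj(c,[.603,.130,.11]),proj(c,[.5595,.166,.08]))
```

```text
[0.53425531 0.20035728 0.37336713] [307.71491595 255.70156781] [306.44069169 179.03960756]
```

View pics/w1.png

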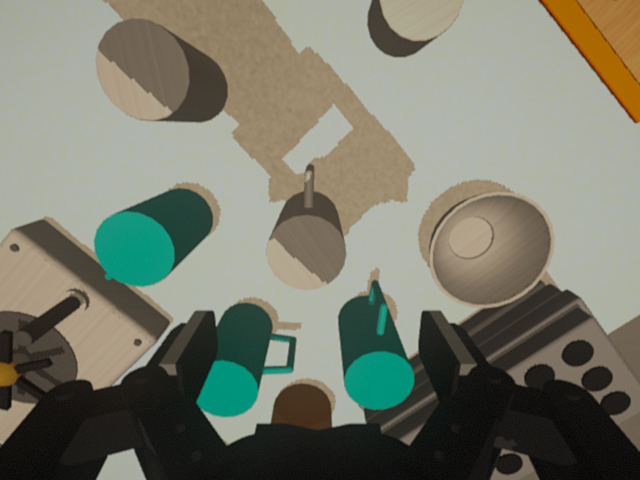

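Wrist view: the steel beaker's top disc is centred at about (306,250), with its handle pointing up the image at about (309,172). No turquoise beaker is in the way of the fingers.

Run:
```python
from h import *
import pickle
c=pickle.load(open("w1.pkl","rb"))
t=plane(c,(306,250),.11);print("top",t, [plane(c,(x,250),.11)[:2] for x in(267,345)])
for z in(.02,.05,.08):
    h=plane(c,(309,170),z);d=h-t;print(z,h,np.hypot(d[0],d[1]),np.degrees(np.arctan2(d[1],d[0])))
s=ctrl.get_state();M=R.from_quat(s["tcp_rot"]).as_matrix()
print("tool x ang",np.degrees(np.arctan2(M[1,0],M[0,0])),"move",(M.T@(np.r_[t[:2],.07]-s["eef_pos"]))/.03)
```

```text
top [0.59850013 0.13216718 0.11      ] [array([0.57822589, 0.1088354 ]), array([0.61877114, 0.15549525])]
0.02 [0.55967984 0.16677383 0.02      ] 0.05200610460966527 138.28434969289995
0.05 [0.55752136 0.16962498 0.05      ] 0.05551888243422415 137.57025053582444
0.08 [0.55536288 0.17247613 0.08      ] 0.05903925736593803 136.9412233142186
tool x ang 138.95522847129808 move [-0.41380786 -0.27585777  5.37244873]
```

Emit:
send_rows(translation=[[-0.47, -0.28, 0], [0, 0, 0.9], [0, 0, 0.9], [0, 0, 0.9], [0, 0, 0.9]], rotation=[[0, 0, 0.25], [0, 0, 0], [0, 0, 0], [0, 0, 0], [0, 0, 0]], grip=[85.4, 85.4, 85.4, 85.4, 85.4])

```text
time: 3.75
eef_pos: [0.6003, 0.1295, 0.1225]
tcp_rot: [0.362, 0.932, -0.0, 0.0]
contact_force: [-0.2, -0.6, -0.8]
opening: 1.001
```

Emit:
send_rows(translation=[[0, 0, 0.9], [0, 0, 0.8], [0, 0, 0]], rotation=[[0, 0, 0], [0, 0, 0], [0, 0, 0]], grip=[85.4, 85.4, 85.4])

```text
time: 4.12
eef_pos: [0.5984, 0.1295, 0.0699]
tcp_rot: [0.362, 0.932, -0.001, -0.002]
contact_force: [-0.2, -0.4, 0.1]
opening: 1.002
```

Emit:
send_rows(translation=[[0, 0, 0], [0, 0, 0], [0, 0, 0], [0, 0, 0], [0, 0, 0]], rotation=[[0, 0, 0], [0, 0, 0], [0, 0, 0], [0, 0, 0], [0, 0, 0]], grip=[55, 55, 55, 55, 55], squeeze=60)

```text
time: 4.75
eef_pos: [0.6014, 0.1303, 0.0743]
tcp_rot: [0.361, 0.933, 0.0, 0.002]
contact_force: [-0.8, -2.2, 6.9]
opening: 0.74
```

Emit:
send_rows(translation=[[0, 0, 0], [0, 0, 0], [0, 0, 0]], rotation=[[0, 0, 0], [0, 0, 0], [0, 0, 0]], grip=[55, 55, 55])

```text
time: 5.12
eef_pos: [0.6014, 0.1303, 0.0743]
tcp_rot: [0.361, 0.933, 0.0, 0.002]
contact_force: [-0.0, -2.9, 6.4]
opening: 0.739
```

Run:
```python
from h import *
s=ctrl.get_state();print(s["eef_pos"],s["opening"]*85.4,s["contact_force"])
c=cam("wrist");cv2.imwrite("pics/w2.png",c[0])
```

```text
[0.6013794  0.13026765 0.07432913] 63.14459914541459 [-0.04040684 -2.85353971  6.363324  ]
```

View pics/w2.png

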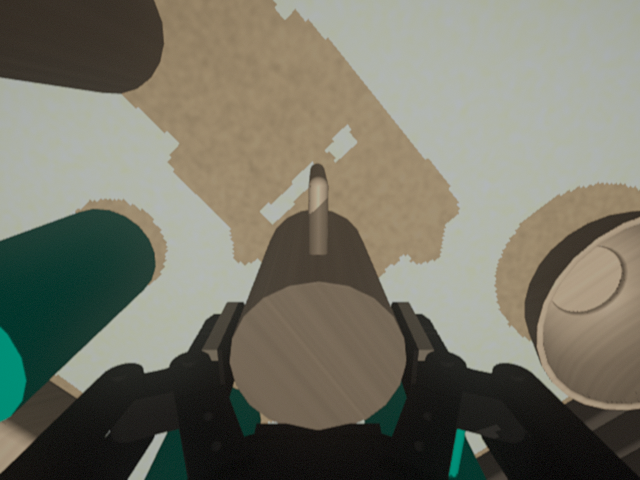

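The beaker is gripped with the handle centred between the fingers (bar at x≈318, top disc at (318,356)). Next I lift it and go part of the way to the rinser.

Emit:
send_rows(translation=[[0, 0, -0.5], [0, 0, -1], [0, 0, -1], [0, 0, -1], [0, 0, -1]], rotation=[[0, 0, 0], [0, 0, 0], [0, 0, 0], [0, 0, 0], [0, 0, 0]], grip=[55, 55, 55, 55, 55])

```text
time: 5.8
eef_pos: [0.599, 0.1308, 0.2077]
tcp_rot: [0.361, 0.933, -0.0, -0.001]
contact_force: [0.3, -0.8, -3.0]
opening: 0.744
```

Emit:
send_rows(translation=[[0, 0, -1], [-0.48, -0.82, -0.2], [-0.48, -0.82, 0], [-0.48, -0.82, 0], [-0.48, -0.82, 0]], rotation=[[0, 0, 0], [0, 0, 0], [0, 0, 0], [0, 0, 0], [0, 0, 0]], grip=[55, 55, 55, 55, 55])

```text
time: 6.42
eef_pos: [0.5752, 0.0186, 0.2428]
tcp_rot: [0.361, 0.933, 0.0, -0.001]
contact_force: [-0.4, -0.8, -2.6]
opening: 0.743
```

Emit:
send_rows(translation=[[-0.48, -0.82, 0], [0, 0, 0], [0, 0, 0]], rotation=[[0, 0, 0], [0, 0, 0], [0, 0, 0]], grip=[55, 55, 55])

```text
time: 6.8
eef_pos: [0.57, -0.0083, 0.243]
tcp_rot: [0.361, 0.933, 0.0, -0.001]
contact_force: [-0.2, 0.2, -3.3]
opening: 0.742
```

Run:
```python
from h import *
import pickle
s=ctrl.get_state();print(s["eef_pos"],s["tcp_rot"],s["contact_force"],s["time"])
c=cam("wrist");cv2.imwrite("pics/w3.png",c[0]);pickle.dump(c,open("w3.pkl","wb"))
for P in([.506,-.204,.069],[.504,-.102,.116],[.509,-.308,.116]):print(proj(c,P))
```

```text
[ 0.56999738 -0.00831043  0.2430262 ] [ 3.61130209e-01  9.32515194e-01  3.03524162e-04 -5.41696036e-04] [-0.15625459  0.16753483 -3.25188303] 6.8
[128.68792231 300.27510819]
[176.11318125 249.76507812]
[ 36.13666498 392.93546932]
```

View pics/w3.png

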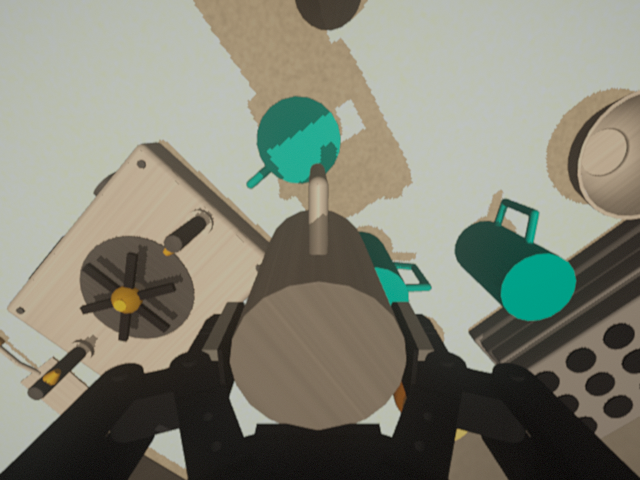

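Wrist view while carrying: star hub at about (125,299), left post top (172,245), right post top (38,392), housing screws (141,164) and (20,310). The beaker looks the same as before the lift, so it has not slipped.

Run:
```python
from h import *
import pickle
c=pickle.load(open("w3.pkl","rb"))
im=cv2.cvtColor(c[0],cv2.COLOR_BGR2HSV)
m=cv2.inRange(im,(12,120,80),(30,255,255));m[:, :95]=0;m[:,160:]=0
n,l,st,ce=cv2.connectedComponentsWithStats(m);print([ (st[i],ce[i]) for i in range(1,n) if st[i][4]>50])
for z in(.069,.075,.081):print("hub",z,plane(c,(125,299),z))
L=plane(c,(172,245),.116);Q=plane(c,(38,392),.116);print("L",L,"R",Q,(L+Q)/2,np.hypot(*(L-Q)[:2]))
a=plane(c,(141,164),.045);b=plane(c,(20,310),.045);d=a-b;e=L-Q
print("screws",a,b,np.hypot(*d[:2]),"yaw",np.degrees(np.arctan2(-d[0],d[1])),np.degrees(np.arctan2(-e[0],e[1])))
A=cam("scene");B=cam("side")
for n,p,q in(("hub",(300,189),(316,333)),("L",(332,197),(297,281)),("R",(270,157),(336,371))):
    P=[]
    M=np.zeros((3,3));v=np.zeros(3)
    for C,px in((A,p),(B,q)):
        r=ray(C,px);r/=np.linalg.norm(r);K=np.eye(3)-np.outer(r,r);M+=K;v+=K@C[2]
    print(n,np.linalg.solve(M,v))
# beaker axis and handle in tool frame: top disc centre at base height
s=ctrl.get_state();t=plane(c,(318,356),s["eef_pos"][2]+.036);print("beaker top - tcp",t-s["eef_pos"])
```

```text
[(array([111, 286,  32,  28, 655], dtype=int32), array([125.45038168, 299.60610687]))]
hub 0.069 [ 0.50263731 -0.2055959   0.069     ]
hub 0.075 [ 0.50279321 -0.20081013  0.075     ]
hub 0.081 [ 0.50294912 -0.19602435  0.081     ]
L [ 0.49910026 -0.10133637  0.116     ] R [ 0.50955939 -0.30578686  0.116     ] [ 0.50432983 -0.20356161  0.116     ] 0.20471785182949123
screws [ 0.42342013 -0.09989356  0.045     ] [ 0.43365696 -0.31975776  0.045     ] 0.22010239309359297 yaw 2.6657546450070164 2.928544521694095
hub [ 0.50421594 -0.20633973  0.06652854]
L [ 0.49891869 -0.10214132  0.10748634]
R [ 0.5078596  -0.30910136  0.1078549 ]
beaker top - tcp [-0.00214009  0.00274339  0.036     ]
```

Emit:
send_rows(translation=[[-0.407, -0.899, 0], [-0.407, -0.899, 0], [-0.407, -0.899, 0], [-0.407, -0.899, 0], [-0.407, -0.899, 0]], rotation=[[0, 0, 0], [0, 0, 0], [0, 0, 0], [0, 0, 0], [0, 0, 0]], grip=[55, 55, 55, 55, 55])

```text
time: 7.58
eef_pos: [0.5246, -0.1498, 0.2433]
tcp_rot: [0.361, 0.933, 0.0, 0.0]
contact_force: [0.2, -0.0, -2.3]
opening: 0.743
```

Emit:
send_rows(translation=[[-0.407, -0.899, 0], [-0.407, -0.899, 0], [0, 0, 0], [0, 0, 0], [0, 0, 0]], rotation=[[0, 0, 0], [0, 0, 0], [0, 0, -0.9], [0, 0, -0.9], [0, 0, -0.9]], grip=[55, 55, 55, 55, 55])

```text
time: 8.2
eef_pos: [0.5067, -0.2054, 0.2433]
tcp_rot: [0.247, 0.969, 0.0, -0.0]
contact_force: [0.2, 0.3, -2.9]
opening: 0.746
```

Emit:
send_rows(translation=[[0, 0, 0], [0, 0, 0], [0, 0, 0], [0, 0, 0], [0, 0, 0]], rotation=[[0, 0, -0.9], [0, 0, -0.9], [0, 0, -0.9], [0, 0, -0.9], [0, 0, -0.9]], grip=[55, 55, 55, 55, 55])

```text
time: 8.82
eef_pos: [0.5067, -0.2053, 0.2433]
tcp_rot: [0.053, 0.999, 0.0, -0.0]
contact_force: [-0.7, -0.5, -2.2]
opening: 0.741
```

Emit:
send_rows(translation=[[0, 0, 0], [0, 0, 0], [0, 0, 0], [0, 0, 0]], rotation=[[0, 0, -0.9], [0, 0, -0.9], [0, 0, 0], [0, 0, 0]], grip=[55, 55, 55, 55])

```text
time: 9.32
eef_pos: [0.5066, -0.2057, 0.2433]
tcp_rot: [-0.023, 1.0, 0.0, 0.0]
contact_force: [-0.8, -0.0, -2.8]
opening: 0.738
```

Run:
```python
from h import *
s=ctrl.get_state();print(s["eef_pos"],s["tcp_rot"],s["contact_force"],s["wrist_torque"],s["time"])
M=R.from_quat(s["tcp_rot"]).as_matrix();print(np.degrees(np.arctan2(M[1,0],M[0,0])),M[:,2])
print((M.T@(np.array([.506,-.205,.2])-s["eef_pos"]))/.03)
a=cam("scene")[0][90:260,210:400];b=cam("side")[0][180:420,220:420]
cv2.imwrite("pics/c4.png",np.hstack([cv2.resize(x,(400,480),interpolation=cv2.INTER_CUBIC) for x in(a,b)]))
```

```text
[ 0.50656108 -0.20566931  0.24332344] [-2.30128220e-02  9.99735169e-01  3.61176683e-05  1.71439081e-06] [-0.78574233 -0.04995729 -2.79162993] [-0.01841808 -0.02280196  0.00022868] 9.325
-177.36269203733082 [ 1.76553462e-06  7.22951125e-05 -9.99999997e-01]
[0.01766357 0.02304316 1.4441161 ]
```

View pics/c4.png

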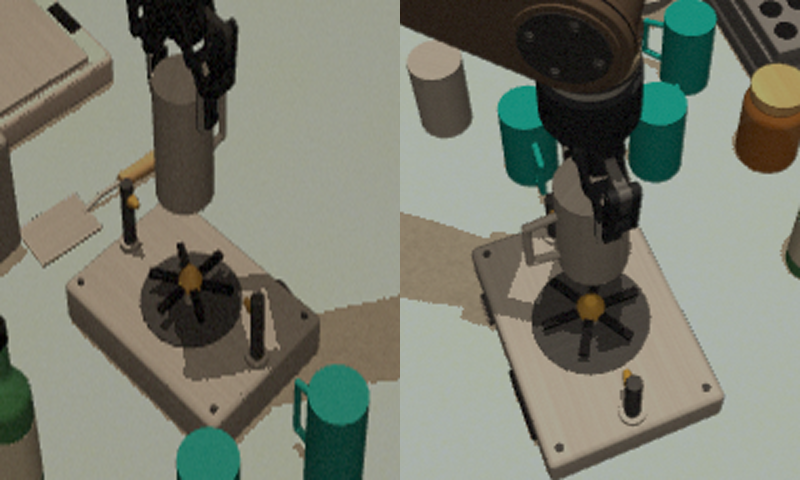

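The beaker hangs centred over the star with its handle to the front. Next I lower it until it is near contact.

Emit:
send_rows(translation=[[0, 0, 0.8], [0, 0, 0.8], [0, 0, 0.8], [0, 0, 0.6], [0, 0, 0]], rotation=[[0, 0, 0], [0, 0, 0], [0, 0, 0], [0, 0, 0], [0, 0, 0]], grip=[55, 55, 55, 55, 55])

```text
time: 10.05
eef_pos: [0.5054, -0.2054, 0.1516]
tcp_rot: [-0.023, 1.0, 0.001, -0.002]
contact_force: [0.4, 0.2, -2.8]
opening: 0.742
```

Emit:
send_rows(translation=[[0, 0, 0.1], [0, 0, 0]], rotation=[[0, 0, 0], [0, 0, 0]], grip=[55, 55])

```text
time: 10.3
eef_pos: [0.5069, -0.2064, 0.1513]
tcp_rot: [-0.023, 1.0, -0.001, 0.001]
contact_force: [0.2, -0.5, -2.9]
opening: 0.742
```

Emit:
send_rows(translation=[[0, 0, 0.1], [0, 0, 0]], rotation=[[0, 0, 0], [0, 0, 0]], grip=[55, 55])

```text
time: 10.55
eef_pos: [0.5064, -0.206, 0.1474]
tcp_rot: [-0.023, 1.0, -0.0, 0.0]
contact_force: [0.1, 0.1, -1.7]
opening: 0.738
```

Emit:
send_rows(translation=[[0, 0, 0.07], [0, 0, 0]], rotation=[[0, 0, 0], [0, 0, 0]], grip=[55, 55])

```text
time: 10.8
eef_pos: [0.5063, -0.2059, 0.145]
tcp_rot: [-0.023, 1.0, 0.0, -0.0]
contact_force: [-0.3, -0.5, -2.5]
opening: 0.739
```

Emit:
send_rows(translation=[[0, 0, 0.1], [0, 0, 0]], rotation=[[0, 0, 0], [0, 0, 0]], grip=[55, 55])

```text
time: 11.05
eef_pos: [0.5068, -0.2062, 0.143]
tcp_rot: [-0.023, 1.0, -0.0, 0.0]
contact_force: [-1.0, -0.3, 2.6]
opening: 0.745
```

Emit:
send_rows(translation=[[0, 0, 0.1], [0, 0, 0]], rotation=[[0, 0, 0], [0, 0, 0]], grip=[55, 55])

```text
time: 11.3
eef_pos: [0.5068, -0.2062, 0.1398]
tcp_rot: [-0.023, 1.0, -0.0, 0.001]
contact_force: [-0.5, 0.2, 4.3]
opening: 0.739
```

Emit:
send_rows(translation=[[0, 0, 0.08], [0, 0, 0.07], [0, 0, 0]], rotation=[[0, 0, 0], [0, 0, 0], [0, 0, 0]], grip=[55, 55, 55])

```text
time: 11.68
eef_pos: [0.5069, -0.2063, 0.1354]
tcp_rot: [-0.023, 1.0, -0.0, 0.001]
contact_force: [-1.3, 1.3, 5.9]
opening: 0.739
```

Emit:
send_rows(translation=[[0, 0, 0], [0, 0, 0]], rotation=[[0, 0, 0], [0, 0, 0]], grip=[55, 55])

```text
time: 11.92
eef_pos: [0.5069, -0.2063, 0.1356]
tcp_rot: [-0.023, 1.0, -0.0, 0.001]
contact_force: [-0.2, 0.9, 6.2]
opening: 0.74
```

Run:
```python
from h import *
F=[];Z=[]
for i in range(4):
    c=cam("wrist");s=ctrl.get_state();F.append(s["contact_force"]);Z.append(s["eef_pos"])
print(np.mean(F,0),np.mean(Z,0),s["time"])
cv2.imwrite("pics/w5.png",c[0])
b=cam("side");P=b[0];cv2.imwrite("pics/c5.png",cv2.resize(P[200:400,220:420],(600,600),interpolation=cv2.INTER_CUBIC))
```

```text
[-1.20644521  0.80234438  5.79026904] [ 0.50691161 -0.20624853  0.13559033] 12.125
```

View pics/c5.png

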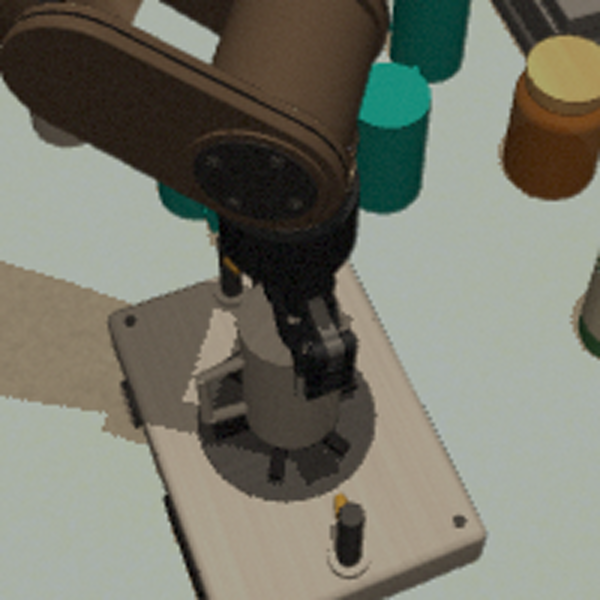

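Star about half-way: force up 8.5 N from the hanging reading, rim about 7.7 mm below first contact. The side crop shows the rim centred on the star disc at about (289,428), with the handle to the front. I will hold for over a second.

Emit:
send_rows(translation=[[0, 0, 0.015], [0, 0, 0], [0, 0, 0], [0, 0, 0], [0, 0, 0]], rotation=[[0, 0, 0], [0, 0, 0], [0, 0, 0], [0, 0, 0], [0, 0, 0]], grip=[55, 55, 55, 55, 55])

```text
time: 12.8
eef_pos: [0.5069, -0.2063, 0.1352]
tcp_rot: [-0.023, 1.0, -0.0, 0.001]
contact_force: [-1.0, 0.8, 6.0]
opening: 0.741
```

Emit:
send_rows(translation=[[0, 0, 0], [0, 0, 0], [0, 0, 0], [0, 0, 0], [0, 0, 0]], rotation=[[0, 0, 0], [0, 0, 0], [0, 0, 0], [0, 0, 0], [0, 0, 0]], grip=[55, 55, 55, 55, 55])

```text
time: 13.42
eef_pos: [0.5069, -0.2063, 0.1352]
tcp_rot: [-0.023, 1.0, -0.0, 0.001]
contact_force: [-1.4, 0.2, 6.9]
opening: 0.745
```

Emit:
send_rows(translation=[[0, 0, 0], [0, 0, 0], [0, 0, 0], [0, 0, 0], [0, 0, 0]], rotation=[[0, 0, 0], [0, 0, 0], [0, 0, 0], [0, 0, 0], [0, 0, 0]], grip=[55, 55, 55, 55, 55])

```text
time: 14.05
eef_pos: [0.5069, -0.2062, 0.1352]
tcp_rot: [-0.023, 1.0, -0.0, 0.001]
contact_force: [-0.4, 0.7, 6.0]
opening: 0.745
```

Emit:
send_rows(translation=[[0, 0, -0.25], [0, 0, -0.4], [0, 0, 0], [0, 0, 0], [0, 0, 0]], rotation=[[0, 0, 0], [0, 0, 0], [0, 0, 0], [0, 0, 0.9], [0, 0, 0.9]], grip=[55, 55, 55, 55, 55])

```text
time: 14.68
eef_pos: [0.5056, -0.2055, 0.1525]
tcp_rot: [0.056, 0.998, 0.001, -0.001]
contact_force: [-0.1, 0.1, -2.3]
opening: 0.739
```

Emit:
send_rows(translation=[[0, 0, 0], [0, 0, 0], [0, 0, 0], [0, 0, 0], [0, 0, 0]], rotation=[[0, 0, 0.9], [0, 0, 0.9], [0, 0, 0.9], [0, 0, 0.9], [0, 0, 0.9]], grip=[55, 55, 55, 55, 55])

```text
time: 15.3
eef_pos: [0.5056, -0.2056, 0.1524]
tcp_rot: [0.25, 0.968, 0.0, -0.001]
contact_force: [-0.8, 0.2, -2.6]
opening: 0.743
```

Emit:
send_rows(translation=[[0, 0, 0], [0, 0, 0], [0, 0, 0], [0, 0, 0], [0, 0, 0]], rotation=[[0, 0, 0.9], [0, 0, 0.9], [0, 0, 0.9], [0, 0, 0.9], [0, 0, 0.9]], grip=[55, 55, 55, 55, 55])

```text
time: 15.92
eef_pos: [0.5056, -0.2056, 0.1524]
tcp_rot: [0.434, 0.901, 0.0, -0.001]
contact_force: [-0.3, 0.4, -2.0]
opening: 0.738
```

Emit:
send_rows(translation=[[0, 0, 0], [0, 0, 0], [0, 0, 0], [0, 0, 0], [0, 0, 0]], rotation=[[0, 0, 0.9], [0, 0, 0.9], [0, 0, 0.9], [0, 0, 0.9], [0, 0, 0.9]], grip=[55, 55, 55, 55, 55])

```text
time: 16.55
eef_pos: [0.5056, -0.2056, 0.1524]
tcp_rot: [0.602, 0.799, -0.0, -0.001]
contact_force: [-0.1, -0.0, -2.4]
opening: 0.742
```

Emit:
send_rows(translation=[[0, 0, 0], [0, 0, 0], [0, 0, 0], [-0.03, -0.1, 0], [0, 0, 0]], rotation=[[0, 0, 0.9], [0, 0, 0.9], [0, 0, 0.9], [0, 0, 0], [0, 0, 0]], grip=[55, 55, 55, 55, 55])

```text
time: 17.18
eef_pos: [0.5028, -0.2069, 0.1531]
tcp_rot: [0.69, 0.724, -0.0, -0.001]
contact_force: [0.8, 0.2, -2.8]
opening: 0.738
```

Run:
```python
from h import *
s=ctrl.get_state();print(s["eef_pos"],s["contact_force"],s["wrist_torque"],s["time"])
M=R.from_quat(s["tcp_rot"]).as_matrix();print(np.degrees(np.arctan2(M[1,0],M[0,0])))
c=cam("wrist");cv2.imwrite("pics/w6.png",c[0])
```

```text
[ 0.50280094 -0.20687109  0.15305669] [ 0.8090428   0.15050478 -2.79936443] [-0.02653258  0.01397353  0.00174004] 17.175
92.72120928958809
```

View pics/w6.png

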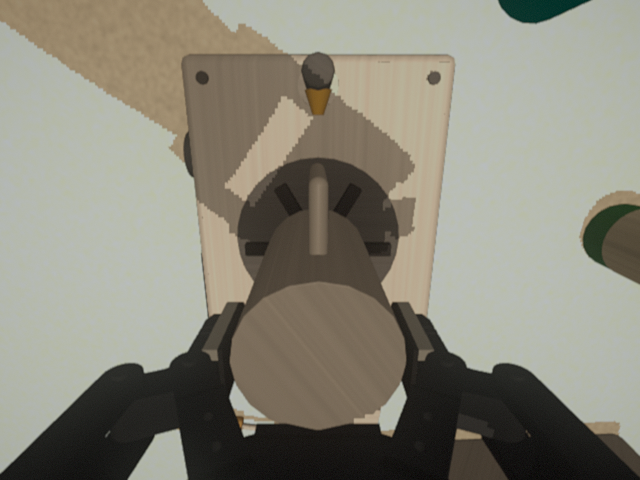

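The wrist view is symmetric: handle (318,200) in line with the left jet (318,85), beaker centred over the star arms. Next I press half-way.

Emit:
send_rows(translation=[[0, 0, 0.3], [0, 0, 0.15], [0, 0, 0.1], [0, 0, 0.06], [0, 0, 0]], rotation=[[0, 0, 0], [0, 0, 0], [0, 0, 0], [0, 0, 0], [0, 0, 0]], grip=[55, 55, 55, 55, 55])

```text
time: 17.85
eef_pos: [0.5037, -0.2074, 0.1365]
tcp_rot: [0.69, 0.723, -0.0, 0.0]
contact_force: [-2.7, 1.6, 6.1]
opening: 0.744
```

Emit:
send_rows(translation=[[0, 0, 0.03], [0, 0, 0], [0, 0, 0]], rotation=[[0, 0, 0], [0, 0, 0], [0, 0, 0]], grip=[55, 55, 55])

```text
time: 18.23
eef_pos: [0.5037, -0.2074, 0.1358]
tcp_rot: [0.69, 0.723, -0.0, 0.0]
contact_force: [-1.5, 0.5, 6.1]
opening: 0.739
```

Run:
```python
from h import *
F=[];Z=[]
for i in range(5):
    c=cam("wrist");s=ctrl.get_state();F.append(s["contact_force"]);Z.append(s["eef_pos"])
print(np.mean(F,0),np.mean(Z,0),s["time"],s["opening"]*85.4)
a=cam("scene")[0][70:310,180:420];b=cam("side")[0][180:420,220:460]
cv2.imwrite("pics/c7.png",np.hstack([cv2.resize(x,(400,400),interpolation=cv2.INTER_CUBIC) for x in(a,b)]))
```

```text
[-2.38718294  0.80078512  5.79370471] [ 0.50372933 -0.20738517  0.13583864] 18.475 63.41581210805042
```

View pics/c7.png

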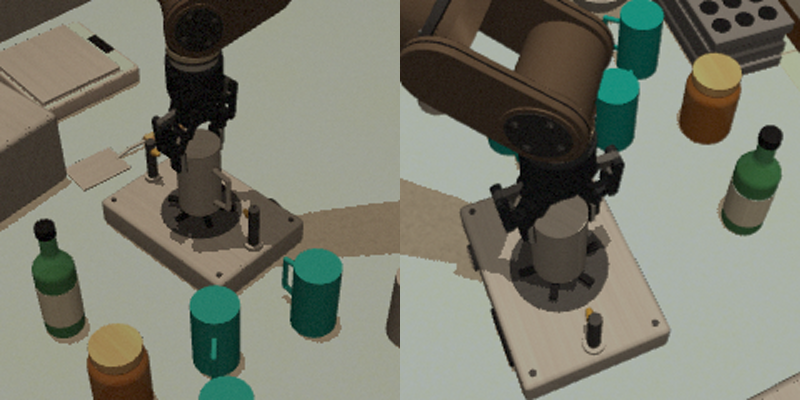

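The beaker sits centred on the star with its handle toward the left post. I'll add 0.5 mm of press, hold for over a second, then hand in.

Emit:
send_rows(translation=[[0, 0, 0.015], [0, 0, 0], [0, 0, 0], [0, 0, 0], [0, 0, 0]], rotation=[[0, 0, 0], [0, 0, 0], [0, 0, 0], [0, 0, 0], [0, 0, 0]], grip=[55, 55, 55, 55, 55])

```text
time: 19.2
eef_pos: [0.5037, -0.2074, 0.1354]
tcp_rot: [0.69, 0.723, -0.0, 0.0]
contact_force: [-3.2, 0.5, 5.8]
opening: 0.742
```

Emit:
send_rows(translation=[[0, 0, 0], [0, 0, 0], [0, 0, 0], [0, 0, 0], [0, 0, 0]], rotation=[[0, 0, 0], [0, 0, 0], [0, 0, 0], [0, 0, 0], [0, 0, 0]], grip=[55, 55, 55, 55, 55])

```text
time: 19.82
eef_pos: [0.5037, -0.2074, 0.1354]
tcp_rot: [0.69, 0.723, -0.0, 0.0]
contact_force: [-2.3, 0.1, 6.5]
opening: 0.743
```

```bash
python3 -c "
from plant import ctrl,ticket
s=ctrl.get_state();print(s['eef_pos'],s['contact_force'],s['time']);ticket.sign_off()"
```

```text
[ 0.50370804 -0.20741456  0.13542098] [-2.26972306  0.09649381  6.4614097 ] 19.825
the job is handed in; nothing more can be done
```

The job is done and handed in at 19.8 s of the allowed 46 s. The star's travel cannot be read directly, so I judged half-way from the tool height and the force.

- **First rinse:** I set the beaker mouth down over the star with its handle to the front and held the star about half-way down for roughly 2 s.
- **Second rinse:** I lifted the beaker clear, turned it a quarter turn so the handle points at the left jet, pressed half-way again and handed in still gripping and pressing.
- **Last checks:** The rim was about 7.9 mm below first contact. The upward force was about 9 N above the hanging reading, which matches half-way. The tool's heading put the handle at 92.7°, against about 92.7° measured for the jet. The last wrist picture, taken just before the final press, showed handle and jet in line.
- **Disagreements:**
  - The beaker's axis sits 2 to 3.5 mm off the tool centre by the wrist camera, while the fixed cameras gave about −2 mm. I allowed for 2 mm.
  - A sideways force of about 2 to 3 N remained in the final hold.
- **Other things:** I touched nothing else on purpose. The objects visible in the last pictures looked unmoved, but I did not measure the bystanders again.

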